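Park the captive screw and draw out the board shuttle

ROBOT

A 7-joint arm with a two-finger parallel gripper is mounted at the origin on a cart in front of the work surface, level with it; the furniture and walls round the work are solid. World frame = base frame: x ahead of the robot, y to its left, z up, the work surface at z = 0. Lengths are in m, angles in rad, forces in N, time in s.
With the tool pointing down it reaches from about 0.425 to 0.925 m from the base axis. Payload 6.8 kg.
Tool frame: the origin (TCP) lies at the very end of the fingers, on their centre line; the grasp point (between the pads) lies 19 mm behind it (bot.grasp_offset is the distance from the TCP to the grasp point, in m); z points along the fingers, y is the direction in which the jaws open and shut (so a half turn about z gives the same grasp; the last joint's range is limited). The gripper opens to 85 mm and grips with 20 to 120 N. Pads are 22 mm wide; open, the fingers measure 114 mm over their backs; the gripper's body (76 mm by 85 mm) begins 54 mm behind the grasp point. The pads swing forward as they close: fully open they stand 13 mm farther back than shut.
Start: joints at [-0.108, 0.477, 0.022, 1.555, -0.011, 1.109, -0.083], TCP at [0.675, 0, 0.231] pointing down, gripper open.
Joint ranges: [-2.96, 2.96], [-0.34, 2.1], [-1.41, 1.46], [0.24, 2.44], [-1.37, 4.51], [0.17, 1.92], [-2.96, 2.96]. Speed limits (rad/s): [2.39, 2.39, 3.14, 3.14, 3.14, 3.14, 3.14].

INTERFACE

Orientations are given as a unit quaternion [w, x, y, z].
In Python, from station import monitor, cams, bot, finder gives the robot as it stands.
- The arm moves only by the tool jog_arm, never from a script. Its argument "plan" is a list of rows, each an object of numbers: "x", "y", "z": the shift along the tool's x, y, z as a fraction of full scale; "wx", "wy", "wz": the turn, a rotation vector about the tool's x, y, z as a fraction of full scale. A call has 1 to 12 rows; each row is the pose to reach, as a shift and turn from the pose measured when the call began, along the tool's axes at that moment, turning the shorter way round; what a row does not reach only later rows make up. Full scale, the value 1, is 20 cm for a shift and 180 degrees for a turn. A row lasts 1/12 s, in which the tool goes at most 41.7 mm and 7.16 degrees, less where a joint would pass 70% of its speed; a pose out of reach is approached as far as the arm can. A call with a number of a shift or a turn outside -1 to 1 is refused whole. A call with a gripper value outside its range is refused whole. "hand" is the opening, from -1 (shut) to 1 (fully open), set as the call begins (left out, the last holds). The fingers move at their own pace and stop on an object; "grip_force" is the grip in N (left out, the last holds). Time passes only in rows, so rows that repeat a pose let the fingers close. It gives the time, the measured TCP pose, the force and the opening at its end, in the units of the state.
- monitor.get_obs(): the state, without advancing time (a new reading comes with each control period).
- cams.read_camera(name): name is "scene" or "side" or "wrist"; returns the picture (420x560x3 uint8, red, green, blue); there is no depth.
- cams.get_calibration(name): a dict with "fx", "fy", "cx", "cy" (pixels), "extrinsics" (4x4, takes a point from world to camera coordinates). Camera axes: x right, y down, z forward; pixel columns grow to the right and rows downward; lengths in m; the calibration is good to about 2 mm. A picture is of the moment at which its call begins: read the wrist's pose just before it. get_calibration takes no time and is no camera call; for the wrist camera it gives the pose at the moment of the call.
- bot.hand_in(): hands the job in, once; it reports no verdict.
Trained networks look in the newest picture that a camera, given by its name, has taken for a name from the list of things; names that differ only in an ending like _2 or _b are one class to them, and where a whole thing is asked for, a point or a joint stands for the part that bears it (a point fixed in the world has none). Each returns a list of dicts, best first, with "confidence" (0 to 1); they miss things now and then, are a little off and sometimes report something else, mostly with a low value. They report only what shows in the picture. A call takes as long as a camera call.
- finder.find_in(camera, target): "bbox" ([left, top, width, height] in pixels, round what is visible of it).
- finder.place_of(camera, target): "location" ([column, row] in pixels: a listed point, or the origin of a listed thing).
The state is a dict: "t": time; "q": joint angles; "joint_vel": joint speeds; "joint_torque": joint torques, N m; "eef_pos": TCP position; "tool_rot": TCP orientation; "contact_force": force on the tool from outside, world axes, zero at the start; "torque": the same for the moment, N m; "gripper_width": opening from 0.0 (shut) to 1.0 (fully open).
Only numpy, scipy, OpenCV 4.12 (cv2) and the standard library are available. Lean on these libraries where they do the work, as an engineer would, in place of code of your own. Each camera call takes 0.05 s, during which the arm holds its last target. There are 200 camera calls.

TASK

The blue-bridged board nest is locked by its spring-loaded captive screw. Pull the screw's knob up against its spring until its thread just meets the retaining nut (never strain the nut or the sleeve), keep it there while you turn the knob counter-clockwise so that the thread catches, and wind it to its stop so that it stays out when let go. Then draw the shuttle out by its orange grip, away from the screw, to the end of its travel, and leave the tape roll, the clear block and the binder clip where they are.

Things in the scene. Friction and masses are not known exactly. Their poses are not given: they have to be found in the camera images.
- nest: Board nest, fixed to the worktop: pale aluminium base 84 x 210 mm, two dark rails, a blue bridge at its +y end. Origin: centre of its underside; x across the rails, y along the 210 mm length, z up. Screw axis (vertical) at (0, +80 mm). A shuttle (black plate 60 mm wide, top at z = 32 mm, a green board on it, up to z = 38 mm) runs along y between the rails (tops 36 mm).
- sleeve: Fixed round steel sleeve on the bridge, axis vertical, radius 19 mm (22 at its foot), 42 mm high, top 92 mm above the worktop; origin: centre of its foot, on the screw axis. The retaining nut is hidden inside it, on a stiff spring (10 N/mm). More than 20 N on sleeve or nut (screw thread pulled or pressed against the nut, or robot against the sleeve) spoils it.
- screw_knob (a point): Centre of the top face of the screw's knurled dark knob (white pointer line on top). The knob is a vertical cylinder 32 mm in diameter and 24 mm tall; at rest its underside stands 6 mm over the sleeve's top (its top face 122 mm above the worktop). Turns and rises with the screw.
- screw_lift (a joint): How far the screw is pulled up, m; 0 = down, its tip locking the shuttle. A damped spring draws it down: 3 N at rest plus 0.1 N/mm, plus 1 N at 10 mm/s; the screw weighs 0.7 N. When pulled, its thread meets the underside of the nut at a lift not known beforehand, 9 to 27 mm: felt as a sudden stiff rise of force (10 N/mm). Not pulled up, it turns freely and catches nothing.
- screw_turn (a joint): Turn of the screw, rad, counter-clockwise from above; starts at 0 to 0.5, end stop 2.9. The thread begins at 0.9 to 1.0: the screw enters only if it is against the nut, or under 1.5 mm short of it, while turning through there. Beyond, it rises 2.5 mm/rad up to 2.6, then stays level (1.5 mm play); friction (0.04 N m) holds it when let go. If missed, it drops back: turn back below 0.7, try again.
- shuttle (a joint): How far the shuttle is drawn out, m: 0 = locked under the screw, 0.040 = fully out at its stop. It moves along the nest's -y. Friction about 2 N. Free once the screw is wound out (its tip clears the shuttle's tongue from 8 mm of lift).
- shuttle_grip (a point): Middle of the top edge of the shuttle's upright orange grip: a plate 10 mm thick along the nest's y, 46 mm wide along its x, rising 37 mm above the shuttle plate; its top is 69 mm above the worktop. 132 mm from the screw axis while the shuttle is in.
- tape_amber: Loose roll of amber tape, diameter 60 mm, 12 mm high, lying near the nest's +y end; origin: centre of its underside. Not to be moved.
- acrylic_block: Loose clear acrylic block 44 x 65 x 12 mm near the nest's -y end; origin: centre of its underside. Not to be moved.
- binder_clip: Loose black binder clip 73 x 60 x 27 mm behind the nest; origin: centre of its underside. Not to be moved.

How it is judged:
On the way:
1. the screw is wound out to its stop and stays out with nothing touching it, the shuttle still in (value of joint screw_turn above 2.65 rad and value of joint screw_lift above 0.008 m and value of joint shuttle below 0.008 m and contact force between the fingers and anything else below 0.3 N), for 0.3 s.
At the end, for the whole second after the job is handed in: The screw is wound at least 2.65 rad round (stop at 2.9) and stays pulled out by more than 8 mm by itself, the shuttle is drawn out at least 35 of its 40 mm, and the tape roll, clear block and binder clip lie within 15 mm of where they were (value of joint screw_turn above 2.65 rad and value of joint screw_lift above 0.008 m and value of joint shuttle above 0.035 m and distance of each of tape_amber, acrylic_block, binder_clip from where it was at the start of the episode below 0.015 m); the robot touches nothing.
It fails at once if more than 20 N on the sleeve or the retaining nut in it (contact force between sleeve and anything else above 20 N).
It fails at once if the tape roll, clear block or binder clip moved by more than 15 mm (distance of any of tape_amber, acrylic_block, binder_clip from where it was at the start of the episode above 0.015 m).
It also fails if it takes over 72 s, if anything falls off the work surface, if the arm or the gripper's body presses on something with over 40 N, if the wrist force passes 120 N, or if a joint passes its speed limit or range.

## Working session

There is one attempt and no reset: what is moved stays moved. The work goes in short steps, Python scripts to look and compute and a tool call to move; the robot and the scene stay as the last step left them, time stands still between calls to the robot, and variables do not carry over. Pictures are saved under pics/ and viewed, about 8 in all and at most 12, crops included, and the job is handed in when it is done.

Besides the shell and the picture viewer there is one more tool, called after "Emit:" by a JSON object that holds its "fn" and its "kwargs", one argument or row to a line. jog_arm: Moves the arm, as the interface text tells. Shift numbers are shares of 20 cm and turn numbers shares of 180 degrees, none past 1 either way. Its arguments: {"type":"object","properties":{"plan":{"type":"array","items":{"type":"object","properties":{"x":{"type":"number","minimum":-1,"maximum":1},"y":{"type":"number","minimum":-1,"maximum":1},"z":{"type":"number","minimum":-1,"maximum":1},"wx":{"type":"number","minimum":-1,"maximum":1},"wy":{"type":"number","minimum":-1,"maximum":1},"wz":{"type":"number","minimum":-1,"maximum":1}}}},"hand":{"type":"number"},"grip_force":{"type":"number"}},"required":["plan"]}

```bash
mkdir -p pics; ls; cat > h.py <<'E'
from station import monitor, cams, bot, finder
import numpy as np, cv2
def snap(c,name=None):
    im=cams.read_camera(c)
    if name: cv2.imwrite(f'pics/{name}.png',im[:,:,::-1])
    return im
def P(c):
    k=cams.get_calibration(c); E=np.array(k['extrinsics'])
    K=np.array([[k['fx'],0,k['cx']],[0,k['fy'],k['cy']],[0,0,1]])
    return K@E[:3]
def tri(obs): # list of (P,uv)
    A=[]
    for p,(u,v) in obs: A+= [u*p[2]-p[0], v*p[2]-p[1]]
    X=np.linalg.svd(np.array(A))[2][-1]; return X[:3]/X[3]
def onz(p,uv,z):
    A=np.array([uv[0]*p[2]-p[0],uv[1]*p[2]-p[1]]); return np.linalg.solve(A[:,:2],-A[:,2]*z-A[:,3])
E
python3 - <<'E'
from h import *
print(monitor.get_obs()); print(bot.grasp_offset)
D={}
ims=[]
for c in ['scene','side','wrist']:
    ims.append(snap(c,'a_'+c))
    for n in ['screw_knob','shuttle_grip','nest','sleeve','tape_amber','acrylic_block','binder_clip']:
        r=finder.place_of(c,n); D[c,n]=r
        print(c,n,[(np.round(x['location'],1),round(x['confidence'],2)) for x in r[:2]])
im=np.hstack([cv2.resize(i,(400,300)) for i in ims[:2]])
cv2.imwrite('pics/a.png',im[:,:,::-1])
for n in ['screw_knob','shuttle_grip','sleeve','nest']:
    o=[(P(c),D[c,n][0]['location']) for c in ['scene','side','wrist'] if D[c,n] and D[c,n][0]['confidence']>.4]
    if len(o)>1:
        X=tri(o); print(n,X)
        for p,uv in o:
            q=p@np.r_[X,1]; print('  res',q[:2]/q[2]-uv)
for n in ['tape_amber','acrylic_block','binder_clip']:
    for c in ['scene','side','wrist']:
        if D[c,n]: print(n,c,onz(P(c),D[c,n][0]['location'],0))
E
```

```text
pics
{'t': 0.0, 'q': array([-0.10810104,  0.47783766,  0.02234412,  1.556453  , -0.01148423,
        1.10929476, -0.0831162 ]), 'joint_vel': array([ 0.00039806, -0.00110962, -0.00013577,  0.00069733,  0.00113532,
        0.00106211,  0.00030844]), 'joint_torque': array([-5.45967814e-04, -5.96443820e+01,  1.60769675e+00, -2.81194621e+01,
        1.24063640e-02,  9.39900521e-03,  2.20753498e-05]), 'eef_pos': array([ 6.74406329e-01, -2.18117322e-05,  2.30299968e-01]), 'tool_rot': array([-6.01691505e-04,  7.07103094e-01,  7.07109854e-01, -7.12053887e-04]), 'contact_force': array([-0.21123135, -0.55098446,  0.31130113]), 'torque': array([-2.32824266e-02, -9.44028476e-03, -1.25873515e-05]), 'gripper_width': 1.0024788710827204}
0.0187
scene screw_knob [(array([307.5, 211.7]), 0.67)]
scene shuttle_grip [(array([360.3, 214.9]), 0.56)]
scene nest [(array([336.1, 244.3]), 0.96)]
scene sleeve [(array([308.8, 233.8]), 0.85)]
scene tape_amber [(array([275.9, 261. ]), 0.83)]
scene acrylic_block [(array([397.3, 229. ]), 0.81)]
scene binder_clip [(array([299.5, 219.1]), 0.49)]
side screw_knob [(array
[... 353 characters left out ...]
ic_block [(array([120.4, 172.9]), 0.79)]
wrist binder_clip []
screw_knob [0.50545205 0.26160253 0.11666101]
  res [-0.61555037 -1.16103043]
  res [-0.86149871  1.02401972]
shuttle_grip [0.49840797 0.12512761 0.06738681]
  res [0.54119668 0.81952321]
  res [ 0.88650798 -0.87978112]
sleeve [0.50304805 0.25295971 0.04786857]
  res [1.075785 1.735682]
  res [ 1.47653353 -1.56397885]
nest [ 0.50778706  0.17830572 -0.00701765]
  res [0.08627463 0.12350939]
  res [ 0.13116834 -0.12260768]
tape_amber scene [0.50589127 0.33450071]
acrylic_block scene [0.49034713 0.01583094]
acrylic_block side [0.48705141 0.0109673 ]
acrylic_block wrist [0.48821821 0.00543933]
binder_clip scene [0.62617467 0.21762687]
```

View pics/a.png

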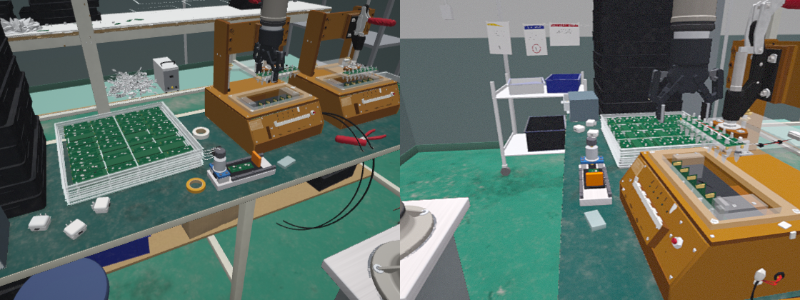

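Emit:
{"fn": "jog_arm", "kwargs": {
  "plan": [
    {"x": 0.2, "y": -0.2, "z": -0.2},
    {"x": 0.4, "y": -0.4, "z": -0.3},
    {"x": 0.6, "y": -0.6, "z": -0.3},
    {"x": 0.8, "y": -0.7, "z": -0.3},
    {"x": 0.9, "y": -0.8, "z": -0.3},
    {"x": 0.95, "y": -0.85, "z": -0.3},
    {"x": 0.95, "y": -0.85, "z": -0.3},
    {"x": 0.95, "y": -0.85, "z": -0.3},
    {"x": 0.95, "y": -0.85, "z": -0.3}
  ]
}}

```text
invalid input at $.plan[0]: expected keys x, y, z, wx, wy, wz
```

The overview shows the nest with the knob at about (216,152) in the left half and the orange grip at (258,157). The tape is to its left at (196,185) and the clear block to its right at (286,161). A rack of boards stands behind it, at larger x.

Emit:
{"fn": "jog_arm", "kwargs": {
  "plan": [
    {"x": 0.2, "y": -0.15, "z": -0.2, "wx": 0, "wy": 0, "wz": 0},
    {"x": 0.4, "y": -0.3, "z": -0.3, "wx": 0, "wy": 0, "wz": 0},
    {"x": 0.6, "y": -0.5, "z": -0.3, "wx": 0, "wy": 0, "wz": 0},
    {"x": 0.7, "y": -0.65, "z": -0.3, "wx": 0, "wy": 0, "wz": 0},
    {"x": 0.75, "y": -0.8, "z": -0.3, "wx": 0, "wy": 0, "wz": 0},
    {"x": 0.75, "y": -0.85, "z": -0.3, "wx": 0, "wy": 0, "wz": 0},
    {"x": 0.75, "y": -0.85, "z": -0.3, "wx": 0, "wy": 0, "wz": 0},
    {"x": 0.75, "y": -0.85, "z": -0.3, "wx": 0, "wy": 0, "wz": 0}
  ]
}}

```text
t: 1.87
eef_pos: [0.5036, 0.1514, 0.292]
tool_rot: [0.0, 0.706, 0.708, 0.001]
contact_force: [0.3, -0.6, 0.7]
gripper_width: 1.0
```

```bash
cat > look.py <<'E'
from h import *
import sys
o=monitor.get_obs(); print(o['t'],o['eef_pos'],o['contact_force'])
k=cams.get_calibration('wrist'); E=np.array(k['extrinsics']); print('cam',-E[:3,:3].T@E[:3,3], E[2,:3],k['fx'])
im=snap('wrist',sys.argv[1])
for n in ['screw_knob','shuttle_grip','nest','sleeve','tape_amber','acrylic_block','binder_clip']:
    r=finder.place_of('wrist',n)
    z=dict(screw_knob=.122,shuttle_grip=.069,sleeve=.05).get(n,0)
    print(n,[(np.round(x['location'],1),round(x['confidence'],2),onz(P('wrist'),x['location'],z).round(4)) for x in r[:2]])
E
python3 look.py b1
```

```text
1.8667 [0.50357157 0.15136329 0.29199658] [ 0.29030054 -0.55499361  0.73478151]
cam [0.50315019 0.2322698  0.43451104] [ 0.00124222 -0.31486755 -0.94913481] 325.32562734558786
screw_knob [(array([279.1,  70.2]), 0.84, array([0.5045, 0.2591]))]
shuttle_grip [(array([277.8, 196.8]), 0.57, array([0.5025, 0.128 ]))]
nest [(array([276. ,  69.2]), 0.65, array([0.5006, 0.2708])), (array([276.8, 146.5]), 0.56, array([0.5009, 0.1773]))]
sleeve [(array([278.1,  73.5]), 0.92, array([0.5033, 0.2618]))]
tape_amber [(array([282.1,  11.8]), 0.65, array([0.5078, 0.3324]))]
acrylic_block [(array([270.3, 264.7]), 0.74, array([0.4896, 0.0045]))]
binder_clip [(array([276.9, 197.8]), 0.55, array([0.4999, 0.1077]))]
```

View pics/b1.png

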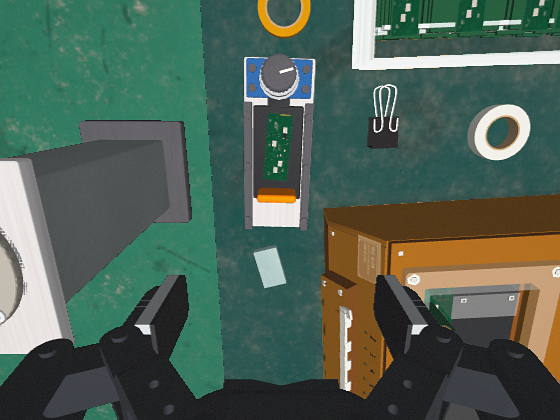

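The wrist view puts the knob at (279,72) with its pointer toward the right, the grip at (277,197), and the binder clip at (384,125). The net's clip report was wrong here. The rack corner is at (355,70) and the orange fixture's corner at (325,208). I'll check clearances to those two.

```bash
python3 - <<'E'
from h import *
p=P('wrist')
for n,uv in dict(rack=(355,70),fix=(325,208),fix2=(324,278),nl=(245,57),nr=(314,57),bl=(246,227),br=(307,227)).items():
    print(n,[onz(p,uv,z).round(3) for z in (0,.02,.05,.1,.15)])
a=cv2.imread('pics/a_scene.png')[130:290,180:460]; a=cv2.resize(a,None,fx=2.8,fy=2.8,interpolation=cv2.INTER_CUBIC); cv2.imwrite('pics/c.png',a)
E
```

```text
rack [array([0.597, 0.27 ]), array([0.592, 0.268]), array([0.586, 0.266]), array([0.576, 0.261]), array([0.565, 0.256])]
fix [array([0.567, 0.093]), array([0.564, 0.099]), array([0.56 , 0.109]), array([0.553, 0.125]), array([0.546, 0.14 ])]
fix2 [array([ 0.57 , -0.018]), array([ 0.567, -0.006]), array([0.563, 0.011]), array([0.555, 0.04 ]), array([0.548, 0.068])]
nl [array([0.462, 0.285]), array([0.464, 0.282]), array([0.467, 0.279]), array([0.472, 0.272]), array([0.477, 0.266])]
nr [array([0.546, 0.285]), array([0.544, 0.282]), array([0.541, 0.278]), array([0.537, 0.272]), array([0.532, 0.266])]
bl [array([0.456, 0.065]), array([0.458, 0.072]), array([0.461, 0.084]), array([0.467, 0.103]), array([0.473, 0.122])]
br [array([0.543, 0.064]), array([0.541, 0.072]), array([0.538, 0.084]), array([0.534, 0.103]), array([0.53 , 0.122])]
```

View pics/c.png

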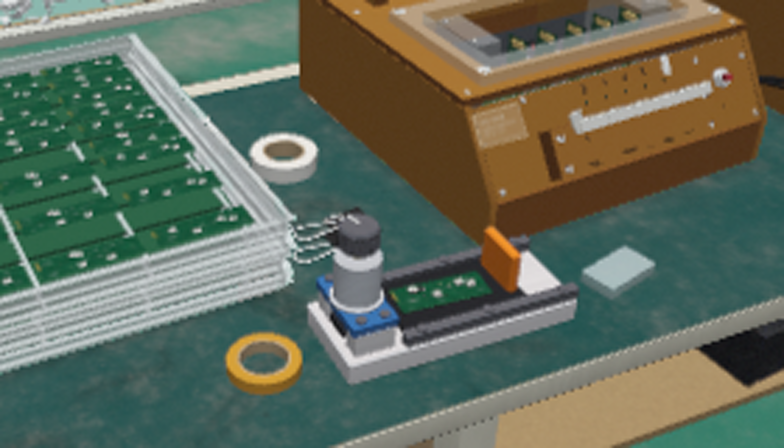

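Emit:
{"fn": "jog_arm", "kwargs": {
  "plan": [
    {"x": 0.1, "y": 0, "z": 0.05, "wx": 0, "wy": 0, "wz": 0.039},
    {"x": 0.2, "y": 0, "z": 0.1, "wx": 0, "wy": 0, "wz": 0.078},
    {"x": 0.3, "y": 0, "z": 0.15, "wx": 0, "wy": 0, "wz": 0.117},
    {"x": 0.4, "y": 0, "z": 0.2, "wx": 0, "wy": 0, "wz": 0.156},
    {"x": 0.5, "y": 0, "z": 0.25, "wx": 0, "wy": 0, "wz": 0.195},
    {"x": 0.54, "y": 0, "z": 0.27, "wx": 0, "wy": 0, "wz": 0.234},
    {"x": 0.54, "y": 0, "z": 0.27, "wx": 0, "wy": 0, "wz": 0.273},
    {"x": 0.54, "y": 0, "z": 0.27, "wx": 0, "wy": 0, "wz": 0.312},
    {"x": 0.54, "y": 0, "z": 0.27, "wx": 0, "wy": 0, "wz": 0.35},
    {"x": 0.54, "y": 0, "z": 0.27, "wx": 0, "wy": 0, "wz": 0.39},
    {"x": 0.54, "y": 0, "z": 0.27, "wx": 0, "wy": 0, "wz": 0.43},
    {"x": 0.54, "y": 0, "z": 0.27, "wx": 0, "wy": 0, "wz": 0.47}
  ]
}}

```text
t: 3.27
eef_pos: [0.5061, 0.2572, 0.2367]
tool_rot: [0.0, 0.999, 0.044, -0.0]
contact_force: [0.2, 0.5, -0.5]
gripper_width: 0.995
```

Emit:
{"fn": "jog_arm", "kwargs": {
  "plan": [
    {"x": 0, "y": 0, "z": 0, "wx": 0, "wy": 0, "wz": 0.02},
    {"x": 0, "y": 0, "z": 0, "wx": 0, "wy": 0, "wz": 0.02},
    {"x": 0, "y": 0, "z": 0, "wx": 0, "wy": 0, "wz": 0.02}
  ]
}}

```text
t: 3.52
eef_pos: [0.5063, 0.2571, 0.2365]
tool_rot: [0.0, 1.0, 0.014, -0.0]
contact_force: [0.8, 0.0, -0.5]
gripper_width: 0.997
```

```bash
python3 look.py d1; python3 -c "
from h import *
from scipy.spatial.transform import Rotation as R
o=monitor.get_obs();print(o['q'],o['tool_rot']);print(R.from_quat(np.roll(o['tool_rot'],-1)).as_matrix().round(3))"
```

```text
3.5167 [0.50630229 0.25711514 0.23651399] [ 8.28714024e-01  7.63199152e-04 -5.24382517e-01]
cam [0.58755025 0.25926498 0.37892395] [-0.31688573 -0.00871033 -0.94842373] 325.32562734558786
screw_knob [(array([275.8, 210.1]), 0.74, array([0.5036, 0.2611]))]
shuttle_grip [(array([410.7, 199.2]), 0.94, array([0.5011, 0.128 ]))]
nest []
sleeve []
tape_amber [(array([213. , 176.2]), 0.62, array([0.504 , 0.3372]))]
acrylic_block [(array([488.2, 196.1]), 0.92, array([0.4878, 0.0058]))]
binder_clip [(array([324. ,  60.1]), 0.66, array([0.6325, 0.2142])), (array([278.5, 188.9]), 0.62, array([0.4905, 0.2593]))]
[-0.67506005  0.29542795  0.11700223  1.81710032 -0.03954814  1.03205381
 -2.0879394 ] [ 2.14527877e-04  9.99917904e-01  1.28081451e-02 -3.01890469e-04]
[[ 1.     0.026 -0.001]
 [ 0.026 -1.    -0.   ]
 [-0.001  0.    -1.   ]]
```

View pics/d1.png

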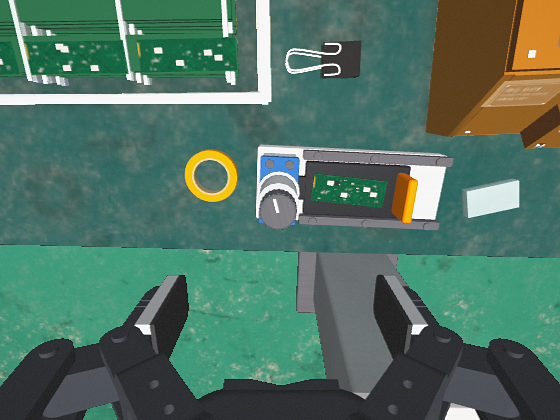

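Both wrist views agree on the knob: (0.504, 0.260), with a height of about 0.12 m. The pointer is near the -x to +y direction. The clip at (324,60) and the rack corner (268,100) are clear of it. Next I descend onto the knob.

Emit:
{"fn": "jog_arm", "kwargs": {
  "plan": [
    {"x": -0.011, "y": -0.015, "z": 0.1, "wx": 0, "wy": 0, "wz": 0},
    {"x": -0.011, "y": -0.015, "z": 0.25, "wx": 0, "wy": 0, "wz": 0},
    {"x": -0.011, "y": -0.015, "z": 0.4, "wx": 0, "wy": 0, "wz": 0},
    {"x": -0.011, "y": -0.015, "z": 0.5, "wx": 0, "wy": 0, "wz": 0},
    {"x": -0.011, "y": -0.015, "z": 0.58, "wx": 0, "wy": 0, "wz": 0},
    {"x": -0.011, "y": -0.015, "z": 0.63, "wx": 0, "wy": 0, "wz": 0},
    {"x": -0.011, "y": -0.015, "z": 0.66, "wx": 0, "wy": 0, "wz": 0},
    {"x": -0.011, "y": -0.015, "z": 0.68, "wx": 0, "wy": 0, "wz": 0},
    {"x": -0.011, "y": -0.015, "z": 0.685, "wx": 0, "wy": 0, "wz": 0},
    {"x": -0.011, "y": -0.015, "z": 0.685, "wx": 0, "wy": 0, "wz": 0},
    {"x": -0.011, "y": -0.015, "z": 0.685, "wx": 0, "wy": 0, "wz": 0}
  ]
}}

```text
t: 4.83
eef_pos: [0.5044, 0.2604, 0.1006]
tool_rot: [-0.0, 1.0, 0.013, 0.0]
contact_force: [-0.8, -0.3, 0.4]
gripper_width: 1.003
```

Emit:
{"fn": "jog_arm", "kwargs": {
  "plan": [
    {"x": 0, "y": 0, "z": 0, "wx": 0, "wy": 0, "wz": 0},
    {"x": 0, "y": 0, "z": 0, "wx": 0, "wy": 0, "wz": 0},
    {"x": 0, "y": 0, "z": 0, "wx": 0, "wy": 0, "wz": 0},
    {"x": 0, "y": 0, "z": 0, "wx": 0, "wy": 0, "wz": 0},
    {"x": 0, "y": 0, "z": 0, "wx": 0, "wy": 0, "wz": 0},
    {"x": 0, "y": 0, "z": 0, "wx": 0, "wy": 0, "wz": 0},
    {"x": 0, "y": 0, "z": 0, "wx": 0, "wy": 0, "wz": 0},
    {"x": 0, "y": 0, "z": 0, "wx": 0, "wy": 0, "wz": 0},
    {"x": 0, "y": 0, "z": 0, "wx": 0, "wy": 0, "wz": 0}
  ],
  "hand": -0.9,
  "grip_force": 25
}}

```text
t: 5.58
eef_pos: [0.5045, 0.2598, 0.101]
tool_rot: [0.0, 1.0, 0.013, 0.0]
contact_force: [-1.3, -2.7, 5.0]
gripper_width: 0.359
```

```bash
python3 - <<'E'
from h import *
a=snap('scene')[170:260,260:400]; b=snap('side')[150:300,200:350]
cv2.imwrite('pics/e.png',np.hstack([cv2.resize(a,(400,257),interpolation=2),cv2.resize(b,(257,257),interpolation=2)])[:,:,::-1])
o=monitor.get_obs();print(o['eef_pos'],o['contact_force'],o['gripper_width'],o['q'])
E
```

```text
[0.5044451  0.25977589 0.1009681 ] [-1.03564412 -2.80119629  5.68631648] 0.35925104620470116 [-0.66137476  0.46088118  0.0964601   1.93344219 -0.06216211  0.74961627
 -2.07505885]
```

View pics/e.png

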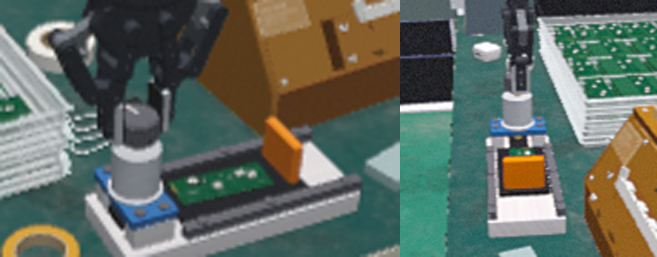

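Gripped: the opening is about 31 mm and the scene crop shows both fingers round the knob. Now I lift 7.5 mm, which is below the earliest possible nut contact.

Emit:
{"fn": "jog_arm", "kwargs": {
  "plan": [
    {"x": 0, "y": 0, "z": -0.01, "wx": 0, "wy": 0, "wz": 0},
    {"x": 0, "y": 0, "z": -0.02, "wx": 0, "wy": 0, "wz": 0},
    {"x": 0, "y": 0, "z": -0.03, "wx": 0, "wy": 0, "wz": 0},
    {"x": 0, "y": 0, "z": -0.037, "wx": 0, "wy": 0, "wz": 0},
    {"x": 0, "y": 0, "z": -0.037, "wx": 0, "wy": 0, "wz": 0},
    {"x": 0, "y": 0, "z": -0.037, "wx": 0, "wy": 0, "wz": 0}
  ]
}}

```text
t: 6.18
eef_pos: [0.5044, 0.2598, 0.1084]
tool_rot: [0.0, 1.0, 0.013, 0.0]
contact_force: [1.5, -0.3, -5.0]
gripper_width: 0.362
```

Emit:
{"fn": "jog_arm", "kwargs": {
  "plan": [
    {"x": 0, "y": 0, "z": -0.003, "wx": 0, "wy": 0, "wz": 0},
    {"x": 0, "y": 0, "z": -0.006, "wx": 0, "wy": 0, "wz": 0},
    {"x": 0, "y": 0, "z": -0.006, "wx": 0, "wy": 0, "wz": 0}
  ]
}}

```text
t: 6.43
eef_pos: [0.5044, 0.2597, 0.1096]
tool_rot: [0.0, 1.0, 0.013, 0.0]
contact_force: [1.1, 0.5, -4.6]
gripper_width: 0.365
```

Emit:
{"fn": "jog_arm", "kwargs": {
  "plan": [
    {"x": 0, "y": 0, "z": -0.003, "wx": 0, "wy": 0, "wz": 0},
    {"x": 0, "y": 0, "z": -0.006, "wx": 0, "wy": 0, "wz": 0},
    {"x": 0, "y": 0, "z": -0.006, "wx": 0, "wy": 0, "wz": 0}
  ]
}}

```text
t: 6.68
eef_pos: [0.5044, 0.2597, 0.1109]
tool_rot: [0.0, 1.0, 0.013, 0.0]
contact_force: [1.9, 0.1, -6.3]
gripper_width: 0.355
```

Emit:
{"fn": "jog_arm", "kwargs": {
  "plan": [
    {"x": 0, "y": 0, "z": 0, "wx": 0, "wy": 0, "wz": 0},
    {"x": 0, "y": 0, "z": -0.001, "wx": 0, "wy": 0, "wz": 0},
    {"x": 0, "y": 0, "z": -0.002, "wx": 0, "wy": 0, "wz": 0},
    {"x": 0, "y": 0, "z": -0.002, "wx": 0, "wy": 0, "wz": 0}
  ]
}}

```text
t: 7.02
eef_pos: [0.5044, 0.2597, 0.1111]
tool_rot: [0.0, 1.0, 0.013, 0.0]
contact_force: [2.5, 0.4, -7.0]
gripper_width: 0.36
```

Emit:
{"fn": "jog_arm", "kwargs": {
  "plan": [
    {"x": 0, "y": 0, "z": -0.001, "wx": 0, "wy": 0, "wz": 0},
    {"x": 0, "y": 0, "z": -0.002, "wx": 0, "wy": 0, "wz": 0},
    {"x": 0, "y": 0, "z": -0.003, "wx": 0, "wy": 0, "wz": 0},
    {"x": 0, "y": 0, "z": -0.003, "wx": 0, "wy": 0, "wz": 0},
    {"x": 0, "y": 0, "z": -0.003, "wx": 0, "wy": 0, "wz": 0}
  ]
}}

```text
t: 7.43
eef_pos: [0.5044, 0.2597, 0.1116]
tool_rot: [0.0, 1.0, 0.013, 0.0]
contact_force: [2.7, 0.8, -8.9]
gripper_width: 0.359
```

The force climbs from 4.6 N to 8.9 N over the last 1–2 mm, so the nut was met at about 10 mm of lift. I start turning, with the first 0.4 rad still short of the thread start.

Emit:
{"fn": "jog_arm", "kwargs": {
  "plan": [
    {"x": 0, "y": 0, "z": 0, "wx": 0, "wy": 0, "wz": -0.02},
    {"x": 0, "y": 0, "z": 0, "wx": 0, "wy": 0, "wz": -0.045},
    {"x": 0, "y": 0, "z": 0, "wx": 0, "wy": 0, "wz": -0.07},
    {"x": 0, "y": 0, "z": 0, "wx": 0, "wy": 0, "wz": -0.095},
    {"x": 0, "y": 0, "z": 0, "wx": 0, "wy": 0, "wz": -0.12},
    {"x": 0, "y": 0, "z": 0, "wx": 0, "wy": 0, "wz": -0.12},
    {"x": 0, "y": 0, "z": 0, "wx": 0, "wy": 0, "wz": -0.12}
  ]
}}

```text
t: 8.02
eef_pos: [0.5041, 0.2608, 0.1117]
tool_rot: [-0.0, 0.98, 0.199, 0.0]
contact_force: [2.1, 5.5, -10.3]
gripper_width: 0.354
```

```bash
cat > st.py <<'E'
from h import *
o=monitor.get_obs();print(o['t'],o['eef_pos'].round(4),o['contact_force'].round(2),o['torque'].round(3),o['q'][6].round(3),2*np.arctan2(o['tool_rot'][2],o['tool_rot'][1]).round(3))
E
python3 st.py; python3 look.py f1 | grep -E 'knob|cam'; python3 - <<'E'
import cv2
a=cv2.imread('pics/f1.png');print(a.shape);cv2.imwrite('pics/f1c.png',cv2.resize(a[120:400,140:420],None,fx=2,fy=2))
E
```

```text
8.0167 [0.5041 0.2608 0.1117] [  2.13   5.45 -10.33] [ 1.12  -0.399  0.093] -1.753 0.4
cam [0.57882286 0.29205451 0.25418772] [-0.29102583 -0.1214747  -0.948972  ] 325.32562734558786
screw_knob [(array([280.5, 305.9]), 0.79, array([0.4953, 0.2571]))]
(420, 560, 3)
```

View pics/f1c.png

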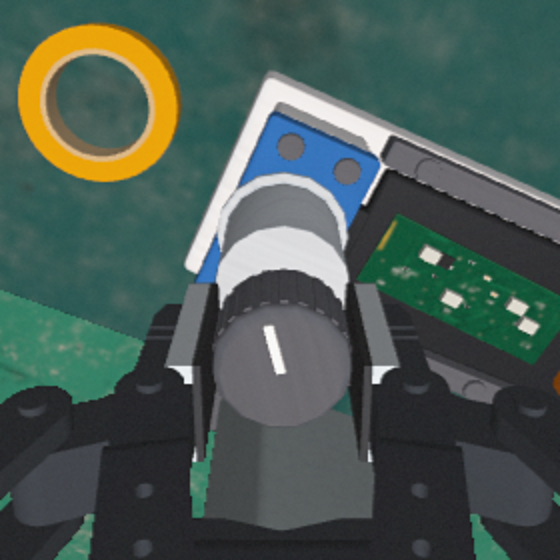

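```bash
cat > ptr.py <<'E'
from h import *
import sys
def ptr(im,p,z,c):
    # white blob near c
    g=im.min(2).copy(); m=np.zeros_like(g); cv2.circle(m,c,16,1,-1); v,u=np.nonzero((g>170)&(m>0))
    X=np.array([onz(p,q,z) for q in zip(u,v)]); mu=X.mean(0); w,V=np.linalg.eigh(np.cov((X-mu).T)); d=V[:,1]; d*=np.sign(d[0]); return len(u),mu,np.arctan2(d[1],d[0])
if __name__=='__main__':
    im=snap('wrist'); p=P('wrist'); r=finder.place_of('wrist','screw_knob')[0]['location']; z=float(sys.argv[1])
    c=(int(r[0]),int(r[1])-8); print(c,ptr(im,p,z,c))
E
python3 ptr.py .132; python3 st.py
```

```text
(281, 297) (129, array([0.50616504, 0.26335606]), np.float64(0.6347214079945322))
8.5167 [0.5041 0.2607 0.1117] [ 2.05  3.76 -9.09] [ 1.182 -0.327  0.104] -1.753 0.4
```

Emit:
{"fn": "jog_arm", "kwargs": {
  "plan": [
    {"x": 0, "y": 0, "z": 0, "wx": 0, "wy": 0, "wz": -0.025},
    {"x": 0, "y": 0, "z": 0, "wx": 0, "wy": 0, "wz": -0.05},
    {"x": 0, "y": 0, "z": 0, "wx": 0, "wy": 0, "wz": -0.075},
    {"x": 0, "y": 0, "z": 0, "wx": 0, "wy": 0, "wz": -0.1},
    {"x": 0, "y": 0, "z": 0, "wx": 0, "wy": 0, "wz": -0.12},
    {"x": 0, "y": 0, "z": 0, "wx": 0, "wy": 0, "wz": -0.14},
    {"x": 0, "y": 0, "z": 0, "wx": 0, "wy": 0, "wz": -0.14},
    {"x": 0, "y": 0, "z": 0, "wx": 0, "wy": 0, "wz": -0.14}
  ]
}}

```text
t: 9.18
eef_pos: [0.5033, 0.2618, 0.1117]
tool_rot: [-0.001, 0.913, 0.408, 0.0]
contact_force: [-0.8, 5.6, -7.8]
gripper_width: 0.357
```

```bash
python3 st.py;python3 ptr.py .132
```

```text
9.1833 [0.5033 0.2618 0.1117] [-0.83  5.62 -7.79] [1.204 0.099 0.027] -1.373 0.84
(279, 299) (121, array([0.50386235, 0.26489312]), np.float64(1.0697325537594145))
```

Solving from the two pointer midpoints puts the true axis at (0.501, 0.2597). The TCP is 3 mm off along the pads, so I'll pivot about the true axis from here. I turn another 0.25 rad without following, to see whether the thread carries the screw.

Emit:
{"fn": "jog_arm", "kwargs": {
  "plan": [
    {"x": 0, "y": -0.001, "z": 0, "wx": 0, "wy": 0, "wz": -0.02},
    {"x": 0, "y": -0.002, "z": 0, "wx": 0, "wy": 0, "wz": -0.04},
    {"x": 0, "y": -0.003, "z": 0, "wx": 0, "wy": 0, "wz": -0.06},
    {"x": -0.001, "y": -0.004, "z": 0, "wx": 0, "wy": 0, "wz": -0.08},
    {"x": -0.001, "y": -0.004, "z": 0, "wx": 0, "wy": 0, "wz": -0.08},
    {"x": -0.001, "y": -0.004, "z": 0, "wx": 0, "wy": 0, "wz": -0.08}
  ]
}}

```text
t: 9.78
eef_pos: [0.5027, 0.2623, 0.1119]
tool_rot: [-0.001, 0.856, 0.518, 0.0]
contact_force: [1.7, 2.5, -6.0]
gripper_width: 0.361
```

```bash
python3 st.py;python3 ptr.py .132
```

```text
9.7833 [0.5027 0.2623 0.1119] [ 1.67  2.54 -6.05] [ 0.7   -0.166  0.063] -1.158 1.088
(280, 295) (127, array([0.50244622, 0.2656585 ]), np.float64(1.3168740055329775))
```

The upward load fell from 9.1 N to 6 N while turning, so the thread has caught. I keep winding and follow the rise.

Emit:
{"fn": "jog_arm", "kwargs": {
  "plan": [
    {"x": 0, "y": -0.001, "z": -0.001, "wx": 0, "wy": 0, "wz": -0.02},
    {"x": 0, "y": -0.002, "z": -0.002, "wx": 0, "wy": 0, "wz": -0.045},
    {"x": 0, "y": -0.003, "z": -0.003, "wx": 0, "wy": 0, "wz": -0.07},
    {"x": -0.001, "y": -0.005, "z": -0.004, "wx": 0, "wy": 0, "wz": -0.09},
    {"x": -0.001, "y": -0.006, "z": -0.004, "wx": 0, "wy": 0, "wz": -0.11},
    {"x": -0.001, "y": -0.006, "z": -0.004, "wx": 0, "wy": 0, "wz": -0.11},
    {"x": -0.001, "y": -0.006, "z": -0.004, "wx": 0, "wy": 0, "wz": -0.11}
  ]
}}

```text
t: 10.47
eef_pos: [0.5017, 0.2626, 0.1127]
tool_rot: [-0.001, 0.755, 0.656, 0.001]
contact_force: [1.9, 3.8, -6.7]
gripper_width: 0.361
```

```bash
python3 st.py;python3 ptr.py .133
```

```text
10.4667 [0.5017 0.2626 0.1127] [ 1.95  3.78 -6.71] [ 0.652 -0.296 -0.036] -0.86 1.432
(276, 295) (130, array([0.50033247, 0.26581221]), np.float64(-1.4755496504702998))
```

Emit:
{"fn": "jog_arm", "kwargs": {
  "plan": [
    {"x": 0, "y": -0.001, "z": -0.001, "wx": 0, "wy": 0, "wz": -0.025},
    {"x": 0, "y": -0.003, "z": -0.002, "wx": 0, "wy": 0, "wz": -0.05},
    {"x": -0.001, "y": -0.004, "z": -0.003, "wx": 0, "wy": 0, "wz": -0.075},
    {"x": -0.001, "y": -0.005, "z": -0.004, "wx": 0, "wy": 0, "wz": -0.1},
    {"x": -0.001, "y": -0.006, "z": -0.005, "wx": 0, "wy": 0, "wz": -0.12},
    {"x": -0.002, "y": -0.007, "z": -0.005, "wx": 0, "wy": 0, "wz": -0.14},
    {"x": -0.002, "y": -0.007, "z": -0.005, "wx": 0, "wy": 0, "wz": -0.14},
    {"x": -0.002, "y": -0.007, "z": -0.005, "wx": 0, "wy": 0, "wz": -0.14}
  ]
}}

```text
t: 11.23
eef_pos: [0.5003, 0.2625, 0.1138]
tool_rot: [-0.0, 0.594, 0.804, 0.001]
contact_force: [0.9, 3.6, -5.9]
gripper_width: 0.357
```

```bash
python3 st.py;python3 ptr.py .134
```

```text
11.2333 [0.5003 0.2625 0.1138] [ 0.91  3.55 -5.94] [ 0.695 -0.292 -0.018] -0.478 1.868
(284, 294) (134, array([0.49772302, 0.26487374]), np.float64(-1.0421056680737266))
```

Emit:
{"fn": "jog_arm", "kwargs": {
  "plan": [
    {"x": 0, "y": -0.001, "z": -0.001, "wx": 0, "wy": 0, "wz": -0.025},
    {"x": 0, "y": -0.003, "z": -0.002, "wx": 0, "wy": 0, "wz": -0.05},
    {"x": -0.001, "y": -0.004, "z": -0.003, "wx": 0, "wy": 0, "wz": -0.075},
    {"x": -0.001, "y": -0.005, "z": -0.004, "wx": 0, "wy": 0, "wz": -0.1},
    {"x": -0.001, "y": -0.006, "z": -0.005, "wx": 0, "wy": 0, "wz": -0.12},
    {"x": -0.002, "y": -0.007, "z": -0.006, "wx": 0, "wy": 0, "wz": -0.14},
    {"x": -0.002, "y": -0.007, "z": -0.006, "wx": 0, "wy": 0, "wz": -0.14},
    {"x": -0.002, "y": -0.007, "z": -0.006, "wx": 0, "wy": 0, "wz": -0.14}
  ]
}}

```text
t: 12.0
eef_pos: [0.4991, 0.2617, 0.1149]
tool_rot: [-0.0, 0.406, 0.914, 0.001]
contact_force: [1.7, 3.5, -6.0]
gripper_width: 0.363
```

```bash
python3 st.py;python3 ptr.py .135
```

```text
12.0 [0.4991 0.2617 0.1149] [ 1.65  3.46 -5.95] [ 0.822 -0.298  0.055] -0.095 2.306
(279, 296) (136, array([0.49577755, 0.26282472]), np.float64(-0.6016484436542764))
```

Emit:
{"fn": "jog_arm", "kwargs": {
  "plan": [
    {"x": 0, "y": -0.001, "z": 0, "wx": 0, "wy": 0, "wz": -0.025},
    {"x": 0, "y": -0.003, "z": 0, "wx": 0, "wy": 0, "wz": -0.05},
    {"x": -0.001, "y": -0.004, "z": 0, "wx": 0, "wy": 0, "wz": -0.07},
    {"x": -0.001, "y": -0.005, "z": 0, "wx": 0, "wy": 0, "wz": -0.09},
    {"x": -0.001, "y": -0.006, "z": 0, "wx": 0, "wy": 0, "wz": -0.11},
    {"x": -0.001, "y": -0.006, "z": 0, "wx": 0, "wy": 0, "wz": -0.11},
    {"x": -0.001, "y": -0.006, "z": 0, "wx": 0, "wy": 0, "wz": -0.11}
  ]
}}

```text
t: 12.68
eef_pos: [0.4985, 0.2609, 0.115]
tool_rot: [0.0, 0.243, 0.97, 0.001]
contact_force: [1.4, 4.1, -6.3]
gripper_width: 0.363
```

```bash
python3 st.py;python3 ptr.py .135
```

```text
12.6833 [0.4985 0.2609 0.115 ] [ 1.43  4.09 -6.35] [ 0.87  -0.336 -0.013] 0.206 2.65
(281, 298) (130, array([0.4953041, 0.2607217]), np.float64(-0.2686743361323368))
```

Emit:
{"fn": "jog_arm", "kwargs": {
  "plan": [
    {"x": 0, "y": -0.001, "z": 0, "wx": 0, "wy": 0, "wz": -0.01},
    {"x": 0, "y": -0.002, "z": 0, "wx": 0, "wy": 0, "wz": -0.025},
    {"x": 0, "y": -0.002, "z": 0, "wx": 0, "wy": 0, "wz": -0.04},
    {"x": 0, "y": -0.002, "z": 0, "wx": 0, "wy": 0, "wz": -0.04},
    {"x": 0, "y": -0.002, "z": 0, "wx": 0, "wy": 0, "wz": -0.04}
  ]
}}

```text
t: 13.2
eef_pos: [0.499, 0.2603, 0.1152]
tool_rot: [0.001, 0.183, 0.983, 0.001]
contact_force: [3.4, 3.0, -5.5]
gripper_width: 0.363
```

```bash
python3 st.py;python3 ptr.py .135
```

```text
13.2 [0.499  0.2603 0.1152] [ 3.4   3.03 -5.45] [ 0.683 -0.82  -0.321] 0.314 2.774
(280, 296) (136, array([0.49520619, 0.26082486]), np.float64(-0.25614250559456464))
```

The pointer stopped at about 2.885 rad while the wrist moment rose to −0.32 N m, so the screw is at its end stop. I relax the twist, release and rise.

Emit:
{"fn": "jog_arm", "kwargs": {
  "plan": [
    {"x": 0, "y": 0, "z": 0, "wx": 0, "wy": 0, "wz": 0.015},
    {"x": 0, "y": 0, "z": 0, "wx": 0, "wy": 0, "wz": 0.025},
    {"x": 0, "y": 0, "z": 0, "wx": 0, "wy": 0, "wz": 0.025}
  ]
}}

```text
t: 13.55
eef_pos: [0.499, 0.2605, 0.1153]
tool_rot: [0.001, 0.223, 0.975, 0.001]
contact_force: [3.2, 4.0, -8.1]
gripper_width: 0.36
```

Emit:
{"fn": "jog_arm", "kwargs": {
  "plan": [
    {"x": 0, "y": 0, "z": 0, "wx": 0, "wy": 0, "wz": 0},
    {"x": 0, "y": 0, "z": 0, "wx": 0, "wy": 0, "wz": 0},
    {"x": 0, "y": 0, "z": 0, "wx": 0, "wy": 0, "wz": 0},
    {"x": 0, "y": 0, "z": 0, "wx": 0, "wy": 0, "wz": 0},
    {"x": 0, "y": 0, "z": 0, "wx": 0, "wy": 0, "wz": 0},
    {"x": 0, "y": 0, "z": 0, "wx": 0, "wy": 0, "wz": 0},
    {"x": 0, "y": 0, "z": -0.1, "wx": 0, "wy": 0, "wz": 0},
    {"x": 0, "y": 0, "z": -0.25, "wx": 0, "wy": 0, "wz": 0},
    {"x": 0, "y": 0, "z": -0.4, "wx": 0, "wy": 0, "wz": 0},
    {"x": 0, "y": 0, "z": -0.5, "wx": 0, "wy": 0, "wz": 0},
    {"x": 0, "y": 0, "z": -0.5, "wx": 0, "wy": 0, "wz": 0},
    {"x": 0, "y": 0, "z": -0.5, "wx": 0, "wy": 0, "wz": 0}
  ],
  "hand": 0.6
}}

```text
t: 14.55
eef_pos: [0.4994, 0.2606, 0.2164]
tool_rot: [0.002, 0.223, 0.975, 0.002]
contact_force: [-1.2, 0.1, -1.2]
gripper_width: 0.804
```

```bash
python3 st.py;python3 ptr.py .135; python3 look.py g1; python3 - <<'E'
from h import *
snap('scene');snap('side'); o=[]
for n in ['screw_knob','shuttle_grip']:
    a=[finder.place_of(c,n) for c in ('scene','side')]
    print(n,[x[0]['location'] if x else None for x in a], tri([(P(c),x[0]['location']) for c,x in zip(('scene','side'),a)]) if all(a) else '')
E
```

```text
14.55 [0.4994 0.2606 0.2164] [-1.16  0.14 -1.25] [-0.03  -0.028 -0.002] 0.323 2.692
(280, 211) (57, array([0.492614  , 0.26148538]), np.float64(-0.32513981938035014))
14.65 [0.49828758 0.25970122 0.21427684] [-0.50799956 -0.15725513  0.32849628]
cam [0.4250761  0.29468659 0.35671597] [ 0.28456314 -0.13646059 -0.94889532] 325.32562734558786
screw_knob []
shuttle_grip [(array([158.3, 253.1]), 0.55, array([0.4967, 0.1284]))]
nest [(array([218. , 212.6]), 0.87, array([0.5005, 0.1785]))]
sleeve [(array([280.1, 191.7]), 0.9, array([0.4977, 0.2598]))]
tape_amber []
acrylic_block [(array([ 92.7, 264.4]), 0.76, array([0.4928, 0.0085]))]
binder_clip [(array([295.1, 290.8]), 0.86, array([0.6342, 0.2152]))]
screw_knob [[309.4, 205.5], [267.9, 189.8]] [0.50252954 0.25721304 0.12934625]
shuttle_grip [[355.9, 213.8], [272.0, 241.3]] [0.50230072 0.1337977  0.06906123]
```

View pics/g1.png

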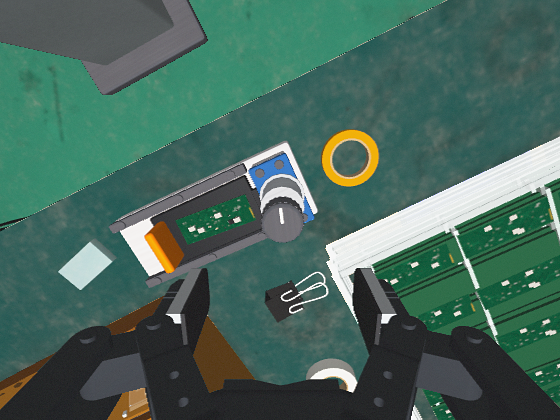

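The knob at (282,218) stays up with the pointer at about 2.83 rad. The shuttle is still in with its grip at (163,245), and the tape, clip and block are undisturbed. Now I move over the grip and square the jaws to it.

Emit:
{"fn": "jog_arm", "kwargs": {
  "plan": [
    {"x": -0.04, "y": -0.08, "z": 0, "wx": 0, "wy": 0, "wz": -0.03},
    {"x": -0.1, "y": -0.2, "z": 0, "wx": 0, "wy": 0, "wz": -0.06},
    {"x": -0.17, "y": -0.34, "z": 0, "wx": 0, "wy": 0, "wz": -0.09},
    {"x": -0.23, "y": -0.46, "z": 0, "wx": 0, "wy": 0, "wz": -0.12},
    {"x": -0.27, "y": -0.55, "z": 0, "wx": 0, "wy": 0, "wz": -0.143},
    {"x": -0.294, "y": -0.589, "z": 0, "wx": 0, "wy": 0, "wz": -0.143},
    {"x": -0.294, "y": -0.589, "z": 0, "wx": 0, "wy": 0, "wz": -0.143},
    {"x": -0.294, "y": -0.589, "z": 0, "wx": 0, "wy": 0, "wz": -0.143},
    {"x": -0.294, "y": -0.589, "z": 0, "wx": 0, "wy": 0, "wz": -0.143}
  ]
}}

```text
t: 16.1
eef_pos: [0.5006, 0.1306, 0.2153]
tool_rot: [0.001, -0.0, 1.0, 0.001]
contact_force: [0.5, 0.0, -0.4]
gripper_width: 0.8
```

```bash
python3 st.py; python3 look.py h1 | grep -E 'grip|knob|sleeve'
```

```text
16.1 [0.5006 0.1306 0.2153] [ 0.53  0.03 -0.4 ] [ 0.026  0.026 -0.033] 1.001 3.142
screw_knob [(array([456.7, 221.2]), 0.94, array([0.505 , 0.2665]))]
shuttle_grip [(array([281. , 190.5]), 0.84, array([0.4944, 0.1309]))]
sleeve [(array([412. , 191.2]), 0.77, array([0.5001, 0.2582]))]
```

Emit:
{"fn": "jog_arm", "kwargs": {
  "plan": [
    {"x": 0, "y": 0, "z": 0.1, "wx": 0, "wy": 0, "wz": 0},
    {"x": 0, "y": 0, "z": 0.25, "wx": 0, "wy": 0, "wz": 0},
    {"x": 0, "y": 0, "z": 0.42, "wx": 0, "wy": 0, "wz": 0},
    {"x": 0, "y": 0, "z": 0.57, "wx": 0, "wy": 0, "wz": 0},
    {"x": 0, "y": 0, "z": 0.69, "wx": 0, "wy": 0, "wz": 0},
    {"x": 0, "y": 0, "z": 0.77, "wx": 0, "wy": 0, "wz": 0},
    {"x": 0, "y": 0, "z": 0.82, "wx": 0, "wy": 0, "wz": 0},
    {"x": 0, "y": 0, "z": 0.84, "wx": 0, "wy": 0, "wz": 0},
    {"x": 0, "y": 0, "z": 0.84, "wx": 0, "wy": 0, "wz": 0},
    {"x": 0, "y": 0, "z": 0.84, "wx": 0, "wy": 0, "wz": 0}
  ]
}}

```text
t: 17.33
eef_pos: [0.5016, 0.1298, 0.0478]
tool_rot: [0.002, -0.0, 1.0, 0.001]
contact_force: [-0.4, -0.7, 0.0]
gripper_width: 0.797
```

Emit:
{"fn": "jog_arm", "kwargs": {
  "plan": [
    {"x": 0, "y": 0, "z": 0, "wx": 0, "wy": 0, "wz": 0},
    {"x": 0, "y": 0, "z": 0, "wx": 0, "wy": 0, "wz": 0},
    {"x": 0, "y": 0, "z": 0, "wx": 0, "wy": 0, "wz": 0},
    {"x": 0, "y": 0, "z": 0, "wx": 0, "wy": 0, "wz": 0},
    {"x": 0, "y": 0, "z": 0, "wx": 0, "wy": 0, "wz": 0},
    {"x": 0, "y": 0, "z": 0, "wx": 0, "wy": 0, "wz": 0},
    {"x": 0, "y": 0, "z": 0, "wx": 0, "wy": 0, "wz": 0},
    {"x": 0, "y": 0, "z": 0, "wx": 0, "wy": 0, "wz": 0},
    {"x": 0, "y": 0, "z": 0, "wx": 0, "wy": 0, "wz": 0},
    {"x": 0, "y": 0, "z": 0, "wx": 0, "wy": 0, "wz": 0}
  ],
  "hand": -1,
  "grip_force": 25
}}

```text
t: 18.17
eef_pos: [0.5019, 0.1276, 0.0483]
tool_rot: [0.002, 0.001, 1.0, -0.0]
contact_force: [-0.4, -5.8, 6.0]
gripper_width: 0.112
```

Emit:
{"fn": "jog_arm", "kwargs": {
  "plan": [
    {"x": 0, "y": -0.02, "z": 0, "wx": 0, "wy": 0, "wz": 0},
    {"x": 0, "y": -0.05, "z": 0, "wx": 0, "wy": 0, "wz": 0},
    {"x": 0, "y": -0.08, "z": 0, "wx": 0, "wy": 0, "wz": 0},
    {"x": 0, "y": -0.11, "z": 0, "wx": 0, "wy": 0, "wz": 0},
    {"x": 0, "y": -0.14, "z": 0, "wx": 0, "wy": 0, "wz": 0},
    {"x": 0, "y": -0.165, "z": 0, "wx": 0, "wy": 0, "wz": 0},
    {"x": 0, "y": -0.18, "z": 0, "wx": 0, "wy": 0, "wz": 0},
    {"x": 0, "y": -0.19, "z": 0, "wx": 0, "wy": 0, "wz": 0},
    {"x": 0, "y": -0.19, "z": 0, "wx": 0, "wy": 0, "wz": 0},
    {"x": 0, "y": -0.19, "z": 0, "wx": 0, "wy": 0, "wz": 0}
  ]
}}

```text
t: 19.0
eef_pos: [0.5011, 0.0886, 0.0483]
tool_rot: [0.001, 0.002, 1.0, -0.001]
contact_force: [-5.9, -0.9, 5.4]
gripper_width: 0.11
```

Emit:
{"fn": "jog_arm", "kwargs": {
  "plan": [
    {"x": 0, "y": -0.01, "z": 0, "wx": 0, "wy": 0, "wz": 0},
    {"x": 0, "y": -0.015, "z": 0, "wx": 0, "wy": 0, "wz": 0},
    {"x": 0, "y": -0.02, "z": 0, "wx": 0, "wy": 0, "wz": 0},
    {"x": 0, "y": -0.02, "z": 0, "wx": 0, "wy": 0, "wz": 0},
    {"x": 0, "y": -0.02, "z": 0, "wx": 0, "wy": 0, "wz": 0}
  ]
}}

```text
t: 19.42
eef_pos: [0.5011, 0.0874, 0.0484]
tool_rot: [0.001, 0.001, 1.0, 0.001]
contact_force: [-2.9, 8.4, -0.5]
gripper_width: 0.112
```

The commanded 4 mm gave only 1.2 mm of motion and 8.4 N, so the shuttle is at its stop. I release, rise and check.

Emit:
{"fn": "jog_arm", "kwargs": {
  "plan": [
    {"x": 0, "y": 0, "z": 0, "wx": 0, "wy": 0, "wz": 0},
    {"x": 0, "y": 0, "z": 0, "wx": 0, "wy": 0, "wz": 0},
    {"x": 0, "y": 0, "z": 0, "wx": 0, "wy": 0, "wz": 0},
    {"x": 0, "y": 0, "z": 0, "wx": 0, "wy": 0, "wz": 0},
    {"x": 0, "y": 0, "z": 0, "wx": 0, "wy": 0, "wz": 0},
    {"x": 0, "y": 0, "z": -0.1, "wx": 0, "wy": 0, "wz": 0},
    {"x": 0, "y": 0, "z": -0.25, "wx": 0, "wy": 0, "wz": 0},
    {"x": 0, "y": 0, "z": -0.4, "wx": 0, "wy": 0, "wz": 0},
    {"x": 0, "y": 0, "z": -0.6, "wx": 0, "wy": 0, "wz": 0},
    {"x": 0, "y": 0, "z": -0.75, "wx": 0, "wy": 0, "wz": 0},
    {"x": 0, "y": 0, "z": -0.8, "wx": 0, "wy": 0, "wz": 0},
    {"x": 0, "y": 0, "z": -0.8, "wx": 0, "wy": 0, "wz": 0}
  ],
  "hand": 0.3
}}

```text
t: 20.42
eef_pos: [0.5026, 0.0872, 0.2113]
tool_rot: [0.004, 0.001, 1.0, 0.001]
contact_force: [-0.3, -0.9, -0.1]
gripper_width: 0.651
```

```bash
python3 st.py; python3 look.py k1; python3 ptr.py .135; python3 - <<'E'
from h import *
w=cv2.imread('pics/k1.png'); a=snap('scene')[130:290,180:460][:,:,::-1]
r=finder.place_of('scene','tape_amber'); print(r[0]['location'] if r else r)
cv2.imwrite('pics/k.png',np.hstack([cv2.resize(w,(400,300)),cv2.resize(a,(400,300))]))
E
```

```text
20.4167 [0.5026 0.0872 0.2113] [-0.29 -0.9  -0.07] [ 0.007  0.023 -0.004] 1.079 3.14
20.4167 [0.50257842 0.08722003 0.21128877] [-0.29031115 -0.90201249 -0.06842946]
cam [0.42016357 0.0868512  0.35301842] [ 0.32360047  0.00152911 -0.94619258] 325.32562734558786
screw_knob [(array([518.7, 217.9]), 0.86, array([0.5   , 0.2635]))]
shuttle_grip [(array([280.9, 189.9]), 0.98, array([0.4908, 0.0866])), (array([519.7, 215.9]), 0.42, array([0.5158, 0.3045]))]
nest [(array([364.6, 180.6]), 0.65, array([0.4978, 0.1786])), (array([519.7, 215.4]), 0.61, array([0.5385, 0.358 ]))]
sleeve [(array([455.3, 186.9]), 0.55, array([0.4926, 0.2517]))]
tape_amber [(array([506. , 185.4]), 0.67, array([0.5036, 0.3353]))]
acrylic_block [(array([209.1, 167.4]), 0.64, array([0.4833, 0.0098]))]
binder_clip [(array([383.5, 281.3]), 0.97, array([0.6239, 0.2124]))]
(521, 211) (61, array([0.49406409, 0.2602665 ]), np.float64(-0.33360582593219873))
[273.4, 260.6]
```

View pics/k.png

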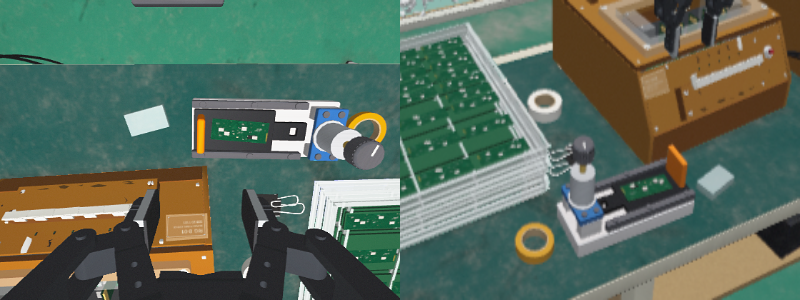

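The check picture shows the knob still raised at (360,152), the grip drawn to the end of the nest at (201,135), and the loose objects undisturbed. I'm handing in.

```bash
python3 -c "
from station import bot
print(bot.hand_in())"
```

```text
the job is handed in; nothing more can be done
None
```

I wound the captive screw out to its stop, where it stays out on its own. I then drew the shuttle fully out by its orange grip and handed in at about 20.7 s of the 72 s allowed. `hand_in` reports no verdict.

- **Screw:** The thread met the nut at about 10 mm of lift. The largest pull I read was about 10 N, of which about 5 N was the screw's own spring. I only read force at the end of each move, so peaks within a move were not seen. After release the pointer reads about 2.82 rad (2.65 needed). The knob's height came out at about 129 mm by camera triangulation and about 135 mm by how far the gripper rose, both above the 130 mm needed give or take a millimetre.
- **Shuttle:** It moved about 40 mm and stopped firmly; the last push gained only 1.2 mm and met 8 N. The camera puts the grip at y ≈ 0.087 m, from about 0.128–0.131 m before.
- **Loose objects:** The tape, block and clip look unmoved in the last pictures. Position estimates agree with the first ones to about 10 mm, within what the networks scatter.
- **Disagreements:**
  - My first grasp was about 3 mm off the screw axis along the pads, with up to about 6 N sideways. I corrected for it by pivoting about the axis found from the pointer.
  - The networks' grip positions varied by about 1 cm in x between views.
  - Some low-confidence clip and nest detections were wrong and I ignored them.

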